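Load the labelling nests

ROBOT

A 7-joint arm with a two-finger parallel gripper is mounted at the origin on the work surface. World frame = base frame: x ahead of the robot, y to its left, z up, the work surface at z = 0. Lengths are in m, angles in rad, forces in N, time in s.
With the tool pointing down it reaches from about 0.425 to 0.925 m from the base axis. Payload 6.8 kg.
Tool frame: the origin (TCP) lies between the finger pads; the fingertips stand 22 mm ahead of it and the grasp point (between the pads) lies 3 mm ahead of it; z points along the fingers, y is the line along which they close (so a half turn about z gives the same grasp; the last joint's range is limited). The gripper opens to 85 mm and grips with 20 to 120 N. Pads are 22 mm wide; open, the fingers measure 114 mm over their backs; the gripper's body (76 mm by 85 mm) begins 54 mm behind the grasp point. The pads swing forward as they close: fully open they stand 13 mm farther back than shut.
Start: joints at [1.022, 0.477, 0.022, 1.555, -0.011, 1.109, -0.083], TCP at [0.288, -0.61, 0.253] pointing down, gripper open.
Joint ranges: [-2.96, 2.96], [-0.34, 2.1], [-1.41, 1.46], [0.24, 2.44], [-1.37, 4.51], [0.17, 1.92], [-2.96, 2.96]. Speed limits (rad/s): [2.39, 2.39, 3.14, 3.14, 3.14, 3.14, 3.14].

INTERFACE

Orientations are given as a unit quaternion [w, x, y, z].
In Python, from station import bot gives the robot as it stands.
- The arm moves only by the tool servo_tool, never from a script. Its argument "motion" is a list that holds one entry, the list of rows, each a list of 5 numbers: the opening, from 0 (shut) to 1 (fully open), then the shift along the world's x, y, z each as a share of 0.04 m, from -1 to 1, then the turn about the world's z as a share of 0.12 rad, from -1 to 1. A call has 1 to 20 rows; each row shifts and turns the commanded pose from where the row before left it; what a row does not reach is not made up. A row lasts 1/10 s, in which the tool goes at most 50 mm and 8.59 degrees, less where a joint would pass 70% of its speed; a pose out of reach is approached as far as the arm can. A call with a number of a shift or a turn outside -1 to 1 is refused whole. A call with a gripper value outside its range is refused whole. The fingers move at their own pace and stop on an object; "newtons" is the grip in N (left out, the last holds). Time passes only in rows, so rows that do not move let the fingers close. It gives the time, the measured TCP pose, the force, the opening and the grip force at its end, in the units of the state.
- bot.get_obs(): the state, without advancing time (a new reading comes with each control period).
- bot.read_camera(name): name is "scene" or "side" or "wrist"; returns (picture, depth): 400x640x3 uint8, red, green, blue; 400x640 float32, m along the optical axis (not along the pixel's ray), 0 where there is no reading.
- bot.get_calibration(name): a dict with "fovy" (degrees; the focal length in pixels is half the picture's height over the tangent of half this angle, whatever the lens; pixels are square), "cx", "cy" (the principal point, pixels), "view" (4x4, takes a point from world to camera coordinates). Camera axes: x right, y down, z forward; pixel columns grow to the right and rows downward; lengths in m; the calibration is good to about 2 mm. The wrist camera is an equidistant fisheye: a pixel r from the principal point sees the ray r / f radians off the axis. A picture is of the moment at which its call begins: read the wrist's pose just before it. get_calibration takes no time and is no camera call; for the wrist camera it gives the pose at the moment of the call.
- bot.hand_in(): hands the job in; it is judged then, once.
The state is a dict: "t": time; "q": joint angles; "joint_vel": joint speeds; "joint_torque": joint torques, N m; "eef_pos": TCP position; "tool_rot": TCP orientation; "contact_force": force on the tool from outside, world axes, zero at the start; "torque": the same for the moment, N m; "gripper_width": opening from 0.0 (shut) to 1.0 (fully open); "grasp_force": force on a finger pad.
Only numpy, scipy, OpenCV 4.12 (cv2) and the standard library are available. Lean on these libraries where they do the work, as an engineer would, in place of code of your own. Each camera call takes 0.05 s, during which the arm holds its last target. There are 200 camera calls.

TASK

Get the four sample bottles ready for labelling: put each bottle into the wooden nest whose recess has its shape and size, standing upright on the recess floor. Set the bottles down gently without dropping them, keep them upright all the while, and leave the label roll and the box of stoppers where they are.

Things in the scene. Friction and masses are not known exactly. Their poses are not given: they have to be found in the camera images.
- bottle_square: square bottle: glass body 46 x 46 mm in plan, 78 mm tall, dark brown glass, loose, upright. Above, centred, a neck (diameter 20, length 22, shoulder 9 mm) and a fixed wooden stopper (cylinder 28 mm in diameter, 24 mm tall, as on all bottles). Total height 124 mm, stopper's middle 112 mm above the base. Origin: centre of the underside, z up. About 0.28 kg.
- bottle_round: wide round bottle: glass body 60 mm in diameter, 66 mm tall, dark brown glass, loose, upright. Above, centred, a neck (diameter 20, length 22, shoulder 9 mm) and a fixed wooden stopper (cylinder 28 mm in diameter, 24 mm tall, as on all bottles). Total height 112 mm, stopper's middle 100 mm above the base. Origin: centre of the underside, z up. About 0.33 kg.
- bottle_slim: slim round bottle: glass body 36 mm in diameter, 80 mm tall, dark brown glass, loose, upright. Above, centred, a neck (diameter 20, length 22, shoulder 9 mm) and a fixed wooden stopper (cylinder 28 mm in diameter, 24 mm tall, as on all bottles). Total height 126 mm, stopper's middle 114 mm above the base. Origin: centre of the underside, z up. About 0.19 kg.
- bottle_flask: flat flask bottle: glass body 76 mm (its x axis) x 34 mm (its y axis) in plan, 84 mm tall, dark brown glass, loose, upright. Above, centred, a neck (diameter 20, length 22, shoulder 9 mm) and a fixed wooden stopper (cylinder 28 mm in diameter, 24 mm tall, as on all bottles). Total height 130 mm, stopper's middle 118 mm above the base. Origin: centre of the underside, z up. About 0.33 kg.
- nest_square: fixed plywood block 104 mm (x) x 88 mm (y), 22 mm tall (all four alike outside), with a square recess, 62 x 62 mm, sides along the block's x and y, in the middle of its top: 8 mm larger all round than its bottle, 16 mm deep, dark rubber floor 6 mm above the block's underside. Origin: centre of the block's underside, z up.
- nest_round: fixed plywood block 104 mm (x) x 88 mm (y), 22 mm tall (all four alike outside), with the larger round recess, 76 mm in diameter, in the middle of its top: 8 mm larger all round than its bottle, 16 mm deep, dark rubber floor 6 mm above the block's underside. Origin: centre of the block's underside, z up.
- nest_slim: fixed plywood block 104 mm (x) x 88 mm (y), 22 mm tall (all four alike outside), with the smaller round recess, 52 mm in diameter, in the middle of its top: 8 mm larger all round than its bottle, 16 mm deep, dark rubber floor 6 mm above the block's underside. Origin: centre of the block's underside, z up.
- nest_flask: fixed plywood block 104 mm (x) x 88 mm (y), 22 mm tall (all four alike outside), with an oblong recess, 92 mm along the block's x axis x 50 mm along its y axis, in the middle of its top: 8 mm larger all round than its bottle, 16 mm deep, dark rubber floor 6 mm above the block's underside. Origin: centre of the block's underside, z up.
- label_roll: bystander: loose roll of blank white labels standing on end, 96 mm in diameter, 60 mm tall, hole through the middle. Origin: centre of the underside; z up.
- stopper_box: bystander: loose open cardboard box of spare wooden stoppers, 130 mm (x) x 100 mm (y), 50 mm tall. Origin: centre of the underside; z up.
Mind the look-alikes: they are no part of the job. Leave any red or yellow look-alike of the nest_flask alone.

How it is judged:
At the end, for the whole second after the job is handed in: Each of the four bottles stands in its own nest: its base within 13 mm of the nest's centre in plan and 3 to 9 mm above the block's underside (on the recess floor, which is at 6 mm), tilted less than 4 degrees (0.07 rad), at rest (under 0.02 m/s and 0.2 rad/s) and released (horizontal distance between bottle_square and nest_square below 0.013 m and z of bottle_square in the frame of nest_square between 0.003 and 0.009 m and angle between each of bottle_square, bottle_round, bottle_slim, bottle_flask's own z axis and vertical below 0.07 rad and linear speed of each of bottle_square, bottle_round, bottle_slim, bottle_flask below 0.02 m/s and angular speed of each of bottle_square, bottle_round, bottle_slim, bottle_flask below 0.2 rad/s and horizontal distance between bottle_round and nest_round below 0.013 m and z of bottle_round in the frame of nest_round between 0.003 and 0.009 m and horizontal distance between bottle_slim and nest_slim below 0.013 m and z of bottle_slim in the frame of nest_slim between 0.003 and 0.009 m and horizontal distance between bottle_flask and nest_flask below 0.013 m and z of bottle_flask in the frame of nest_flask between 0.003 and 0.009 m); the robot touches nothing.
It fails at once if a bottle is knocked over or tipped more than 30 degrees (angle between any of bottle_square, bottle_round, bottle_slim, bottle_flask's own z axis and vertical above 0.52 rad).
It fails at once if a bottle is dropped or flung (it moves faster than 0.6 m/s, a fall of about 18 mm, with no finger touching it) ((linear speed of bottle_square above 0.6 m/s and contact force between bottle_square and the fingers below 0.05 N) or (linear speed of bottle_round above 0.6 m/s and contact force between bottle_round and the fingers below 0.05 N) or (linear speed of bottle_slim above 0.6 m/s and contact force between bottle_slim and the fingers below 0.05 N) or (linear speed of bottle_flask above 0.6 m/s and contact force between bottle_flask and the fingers below 0.05 N)).
It fails at once if the label roll or the stopper box is shifted by more than 20 mm (distance of any of label_roll, stopper_box from where it was at the start of the episode above 0.02 m).
It also fails if it takes over 99 s, if anything falls off the work surface, if the arm or the gripper's body presses on something with over 40 N, if the wrist force passes 120 N, or if a joint passes its speed limit or range.

## Working session

There is one attempt and no reset: what is moved stays moved. The work goes in short steps, Python scripts to look and compute and a tool call to move; the robot and the scene stay as the last step left them, time stands still between calls to the robot, and variables do not carry over. Pictures are saved under pics/ and viewed, at most 14 in all, crops included, and the job is handed in when it is done.

Besides the shell and the picture viewer there is one more tool, called as name([rows], argument=value, ...), one row to a line, values as JSON. servo_tool: Moves the arm, as the interface text tells. Shift numbers are shares of 0.04 m and turn numbers shares of 0.12 rad, none past 1 either way. Its arguments: {"type":"object","properties":{"motion":{"type":"array"},"newtons":{"type":"number"}},"required":["motion"]}

```bash
mkdir -p pics; ls; python3 - <<'E'
from station import bot
import cv2,numpy as np
o=bot.get_obs();print({k:np.round(v,3) for k,v in o.items()})
for n in ["scene","side"]:
    c=bot.get_calibration(n);im,d=bot.read_camera(n);print(n,c)
    cv2.imwrite(f"pics/{n}0.png",im[...,::-1]);np.savez(f"{n}0.npz",im=im,d=d,V=c["view"],f=200/np.tan(np.radians(c["fovy"]/2)),cx=c["cx"],cy=c["cy"]);print((d>0).mean())
E
```

```text
pics
{'t': np.float64(0.0), 'q': array([ 1.022,  0.478,  0.022,  1.556, -0.012,  1.109, -0.083]), 'joint_vel': array([-0.002,  0.001,  0.   , -0.   ,  0.   , -0.001,  0.001]), 'joint_torque': array([ 0.0000e+00, -5.9645e+01,  1.6080e+00, -2.8119e+01,  1.2000e-02,
        9.0000e-03,  0.0000e+00]), 'eef_pos': array([ 0.288, -0.61 ,  0.252]), 'tool_rot': array([-0.001,  0.976,  0.219, -0.   ]), 'contact_force': array([-0.01 ,  0.407, -0.105]), 'torque': array([-0.028, -0.031,  0.009]), 'grasp_force': np.float64(0.0), 'gripper_width': np.float64(0.998)}
scene {'fovy': 47.597163439750744, 'cx': 321.2706830064738, 'cy': 198.23769040878466, 'view': array([[-0.72984664,  0.68355718, -0.00857129,  0.35968357],
       [ 0.48034562,  0.50387197, -0.7179005 , -0.24117667],
       [-0.48640721, -0.52807445, -0.69609296,  1.93861493],
       [ 0.        ,  0.        ,  0.        ,  1.        ]])}
0.99576953125
side {'fovy': 43.95763855222978, 'cx': 318.3877652721408, 'cy': 196.31928897465212, 'view': array([[-0.69953612, -0.71459501, -0.0017867 ,  0.35865351],
       [-0.41543436,  0.4087116 , -0.81263099,  0.2203895 ],
       [ 0.58143229, -0.56772247, -0.58277585,  1.12234983],
       [ 0.        ,  0.        ,  0.        ,  1.        ]])}
0.9931796875
```

View pics/scene0.png

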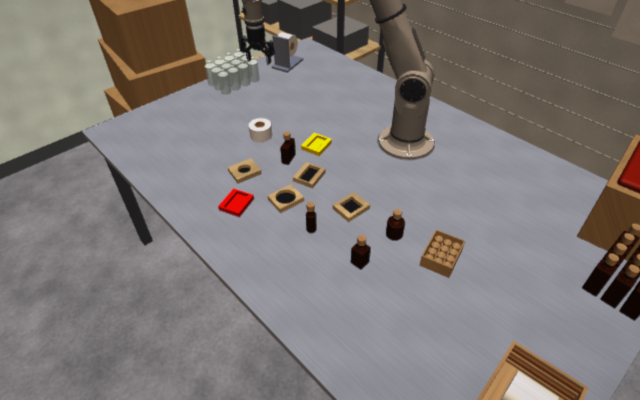

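View pics/side0.png

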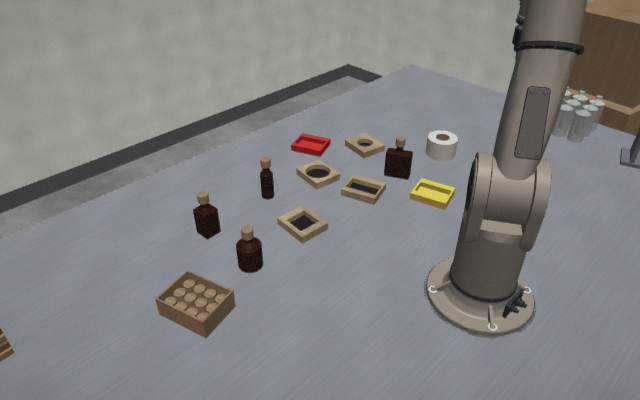

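Scene picture: the bottles are the flask (288,150), slim (311,218), square (360,253) and round (396,225). The wooden nests are slim (245,170), round (286,198), oblong (310,174) and square (351,207). The red (236,202) and yellow (316,143) trays are look-alikes, so the flask's nest is the plain wooden one at (310,174). Next I measure with the depth from both cameras.

```bash
cat > h.py <<'E'
import numpy as np,cv2
def cloud(fn):
    z=np.load(fn);d=z["d"];v,u=np.mgrid[:400,:640]
    P=np.stack([(u-z["cx"])/z["f"]*d,(v-z["cy"])/z["f"]*d,d],-1).reshape(-1,3)
    V=z["V"];W=(P-V[:3,3])@V[:3,:3]
    return W,z["im"].reshape(-1,3),(d>0).ravel()
def clusters(W,m,minn=8,res=.003):
    Q=W[m];I=np.round((Q[:,:2]-[0.2,-0.9])/res).astype(int);ok=(I>=0).all(1)&(I<600).all(1);Q=Q[ok];I=I[ok]
    g=np.zeros((600,600),np.uint8);g[I[:,0],I[:,1]]=1
    g=cv2.morphologyEx(g,cv2.MORPH_CLOSE,np.ones((5,5)))
    n,l=cv2.connectedComponents(g);L=l[I[:,0],I[:,1]]
    return [Q[L==i] for i in range(1,n) if (L==i).sum()>=minn]
E
python3 - <<'E'
from h import *
np.set_printoptions(precision=4,suppress=True)
for n in ["scene","side"]:
    W,c,ok=cloud(n+"0.npz");R=np.hypot(W[:,0],W[:,1]);ok&=(R>.3)&(R<1.05)&(W[:,0]>.2)
    t=W[ok&(R>.5)&(abs(W[:,2])<.012)];print(n,"table z",np.median(t[:,2]))
    print("tall")
    for Q in clusters(W,ok&(W[:,2]>.09)&(W[:,2]<.16)&(c[:,0]>85)):
        print(len(Q),Q.mean(0),Q.min(0),Q.max(0), "zmed top",np.percentile(Q[:,2],90))
    print("low")
    for Q in clusters(W,ok&(W[:,2]>.015)&(W[:,2]<.03)&(c[:,0]>95),25):
        r=cv2.minAreaRect((Q[:,:2]*1000).astype(np.float32));print(len(Q),np.round(np.median(Q[:,2]),4),"rect",np.round(r[0],1),np.round(r[1],1),round(r[2],1))
E
```

```text
scene table z -0.0001337778779883405
tall
215 [ 0.2755 -0.8612  0.1046] [ 0.2003 -0.9015  0.0901] [ 0.3525 -0.8363  0.1293] zmed top 0.11983520508287568
46 [ 0.4401 -0.2522  0.1251] [ 0.4218 -0.2764  0.1099] [ 0.4541 -0.2394  0.1353] zmed top 0.13090860324335168
66 [0.4415 0.3107 0.1087] [0.4233 0.2948 0.0935] [0.4538 0.3223 0.1169] zmed top 0.11440381075863557
249 [0.5878 0.8334 0.096 ] [0.5571 0.8051 0.0903] [0.6589 0.8881 0.1022] zmed top 0.09903130519592428
74 [0.6159 0.313  0.1204] [0.5977 0.2972 0.1051] [0.6273 0.3254 0.1282] zmed top 0.12590981975894017
71 [0.633  0.0991 0.1207] [0.6156 0.0795 0.1041] [0.6468 0.1097 0.1306] zmed top 0.1278437915818975
low
222 0.0209 rect [ 296.1 -238.8] [116.2  93.9] 13.7
31 0.0229 rect [ 276.6 -850.8] [20.5 51.8] 64.8
162 0.0257 rect [393.2 478.3] [106.   96.6] 16.2
251 0.0215 rect [ 450.8 -115.9] [111.8  92.1] 16.3
52 0.0241 rect [ 444.5 -436.5] [35.4 86.8] 46.5
348 0.0214 rect [457.2 120.7] [ 94.8 107. ] 87.3
296 0.0215 rect [602.2 -77.9] [ 97.1 107.2] 83.1
344 0.0218 rect [ 617.3 -312.7] [ 99.6 106.4] 79.8
61 0.0179 rect [569.1 849.2] [ 7.
[... 422 characters left out ...]
3
129 [0.6042 0.3122 0.1167] [0.5934 0.2944 0.0984] [0.6256 0.3234 0.1263] zmed top 0.12400376746399275
107 [0.6217 0.0971 0.1178] [0.6083 0.0809 0.0956] [0.6401 0.1083 0.1285] zmed top 0.12607022098649112
low
469 0.0208 rect [ 292.  -242.4] [104.9  96.9] 16.1
82 0.0213 rect [365.8 519.6] [74.1  4.1] 16.7
286 0.0248 rect [412.6 473.6] [108.7  81.9] 15.7
112 0.0223 rect [ 395.1 -435. ] [88.7 32.6] 37.2
427 0.0206 rect [ 446.1 -116.8] [105.7  94.8] 17.2
602 0.0207 rect [453.4 118.2] [ 92.9 109.5] 87.1
380 0.0204 rect [597.4 -80.3] [ 93.4 110.3] 82.0
391 0.0208 rect [ 612.7 -312.5] [ 93.6 110. ] 81.7
33 0.0171 rect [563.2 813.6] [ 9.3 21.1] 5.2
292 0.0202 rect [ 742.2 -186.3] [107.9  96.5] 23.6
```

Heights match the text: stopper tops at 0.130, 0.113, 0.125 and 0.127, nest tops at 0.021. I move in for a wrist view above the flask area.

servo_tool([
  [[1,0.4,0.93,0.25,0],[1,0.4,0.93,0.25,0],[1,0.4,0.93,0.25,0],[1,0.4,0.93,0.25,0],[1,0.4,0.93,0.25,0],[1,0.4,0.93,0.25,0],[1,0.4,0.93,0.25,0],[1,0.4,0.93,0.25,0],[1,0.4,0.93,0.25,0],[1,0.4,0.93,0.25,0],[1,0.4,0.93,0.25,0],[1,0,0,0,0],[1,0,0,0,0]],
])

```text
t: 1.4
eef_pos: [0.4641, -0.2006, 0.3632]
tool_rot: [0.0, 0.976, 0.22, -0.0]
contact_force: [0.2, -0.7, -0.4]
gripper_width: 1.0
grasp_force: 0.0
```

```bash
cat > w.py <<'E'
import sys
from station import bot
from h import *
# take a wrist view, save data and a top-down rectified picture (1.25 px/mm..) at height zp
def wrist(tag):
    o=bot.get_obs();c=bot.get_calibration("wrist");im,d=bot.read_camera("wrist")
    np.savez(f"w{tag}.npz",im=im,d=d,V=c["view"],f=200/np.tan(np.radians(c["fovy"]/2)),cx=c["cx"],cy=c["cy"])
    cv2.imwrite(f"pics/w{tag}.png",im[...,::-1]);return o
def proj(z,P):
    C=P@z["V"][:3,:3].T+z["V"][:3,3];r=np.hypot(C[...,0],C[...,1]);th=np.arctan2(r,C[...,2]);k=z["f"]*th/np.maximum(r,1e-9)
    return C[...,0]*k+z["cx"],C[...,1]*k+z["cy"]
def ortho(z,x0,y0,n,res,zp): # rows: x decreasing downward, cols: y decreasing rightward (top view)
    i,j=np.mgrid[:n,:n];P=np.stack([x0+(n/2-i)*res,y0+(n/2-j)*res,np.full(i.shape,zp)],-1)
    u,v=proj(z,P);return cv2.remap(z["im"],u.astype(np.float32),v.astype(np.float32),cv2.INTER_LINEAR)
def wcloud(z):
    d=z["d"];v,u=np.mgrid[:400,:640];a=u-z["cx"];b=v-z["cy"];r=np.hypot(a,b);th=r/z["f"];t=np.tan(np.minimum(th,1.4))/np.maximum(r,1e-9)
    P=np.stack([a*t*d,b*t*d,d],-1).reshape(-1,3);V=z["V"]
    return (P-V[:3,3])@V[:3,:3],z["im"].reshape(-1,3),((d>0)&(th<1.2)).ravel()
E
python3 - <<'E'
from w import *
o=wrist("a");print(o["eef_pos"],o["tool_rot"],o["q"])
z=np.load("wa.npz");print(z["f"],z["V"])
E
```

```text
[ 0.46414205 -0.20059679  0.36321153] [ 1.26386209e-04  9.75552604e-01  2.19765971e-01 -1.38532349e-04] [ 0.48840555  0.11637532 -0.22368213  1.79425766  0.02766629  1.23407946
 -0.87060629]
309.70691628693146 [[ 4.28783743e-01 -9.03407087e-01  3.70442823e-04 -3.79552235e-01]
 [-8.56334725e-01 -4.06311103e-01  3.18750885e-01  2.40807759e-01]
 [-2.87811293e-01 -1.36992420e-01 -9.47838455e-01  5.90696416e-01]
 [ 0.00000000e+00  0.00000000e+00  0.00000000e+00  1.00000000e+00]]
```

View pics/wa.png

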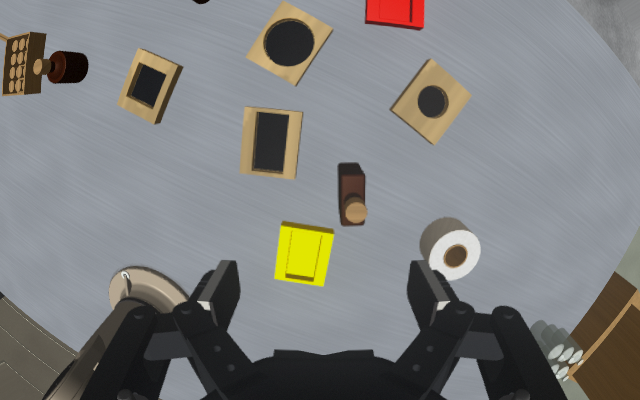

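Wrist view: the flask bottle is at (353,195), with the oblong wooden nest at (270,143). The slim nest is at (432,102), the round nest at (290,43) and the square nest at (150,87). The yellow tray (305,255) and the red one (395,10) are the look-alikes. I fit poses from this cloud.

```bash
cat > fit.py <<'E'
from w import *
np.set_printoptions(precision=4,suppress=True)
def rect(Q):
    r=cv2.minAreaRect((Q[:,:2]*1000).astype(np.float32));b=cv2.boxPoints(r);e=[b[1]-b[0],b[2]-b[1]];e.sort(key=lambda a:-np.hypot(*a))
    a=np.degrees(np.arctan2(e[0][1],e[0][0]))%180
    return np.round([*r[0],*[np.hypot(*x) for x in e],a],1)   # mm, long-axis angle deg
def report(tag):
    z=np.load(f"w{tag}.npz");W,c,ok=wcloud(z);R=np.hypot(W[:,0],W[:,1]);ok&=(R>.33)&(R<1)&(W[:,0]>.2)&(W[:,1]>-.55)&(W[:,1]<.55)
    print("table",np.median(W[ok&(abs(W[:,2])<.012)][:,2]))
    s=c.max(1).astype(int)
    print("stopper tops: rect x y L W ang, z")
    for Q in clusters(W,ok&(W[:,2]>.09)&(W[:,2]<.14),10):
        zt=np.percentile(Q[:,2],90);T=Q[Q[:,2]>zt-.004];print(len(T),rect(T),round(zt,4))
    print("nest tops")
    for Q in clusters(W,ok&(W[:,2]>.0165)&(W[:,2]<.028)&(s>100),200): print(len(Q),rect(Q),np.round(np.median(Q[:,2]),4))
    print("recess floors")
    for Q in clusters(W,ok&(W[:,2]<.012)&(W[:,2]>-.002)&(s<60),150): print(len(Q),rect(Q),np.round(np.median(Q[:,2]),4))
    print("glass .02-.09")
    for Q in clusters(W,ok&(W[:,2]>.028)&(W[:,2]<.092)&(s<110),60): print(len(Q),rect(Q))
E
python3 -c "
from fit import *
report('a')"
```

```text
table -0.0004171775282696969
stopper tops: rect x y L W ang, z
375 [ 438.  -256.5   27.6   26.8  173.2] 0.1303
122 [438.9 306.8  27.3  25.5  77.7] 0.112
nest tops
1402 [ 297.3 -240.9  106.1   87.9   16.3] 0.0215
1973 [ 450.6 -115.9  105.3   89.4   18.4] 0.0215
1599 [457.6 119.9 105.2  89.8 176.6] 0.0214
2082 [601.8 -77.7 105.7  89.6 172.6] 0.0213
2766 [ 618.8 -312.   106.2   89.4  169.7] 0.0215
742 [ 719.1 -198.4   89.8   46.3  114.5] 0.0214
recess floors
1599 [ 450.4 -115.6   88.6   46.3   18.1] 0.0059
834 [456.6 123.8  58.7  53.7 176.7] 0.0057
1663 [602.5 -77.5  71.8  71.2 114.6] 0.0058
606 [ 619.9 -314.6   45.2   44.8  163.3] 0.0059
glass .02-.09
519 [403.2 491.9 122.7  76.8  15.6]
453 [419.7 432.5 129.   17.9  22.1]
192 [ 412.5 -420.3   58.    11.2   11.2]
231 [ 415.8 -472.    37.6   22.5  151.2]
1081 [ 438.3 -255.6   76.    34.5   27.3]
875 [439.6 304.2  60.1  55.   13.4]
```

Flask bottle at (0.438,-0.256), yaw 27.3°, and its nest at (0.4505,-0.1157), yaw 18.2°. I grasp the flask first.

servo_tool([
  [[1,-0.33,-0.69,0,0],[1,-0.33,-0.69,0,0],[1,0,0,-1,0],[1,0,0,-1,0],[1,0,0,-1,0],[1,0,0,-1,0],[1,0,0,-0.7,0],[1,0,0,-0.7,0],[1,0,0,-0.4,0],[1,0,0,-0.3,0],[1,0,0,0,0]],
], newtons=60)

```text
t: 2.55
eef_pos: [0.4359, -0.2571, 0.1177]
tool_rot: [-0.001, 0.976, 0.218, -0.001]
contact_force: [0.1, -0.4, -0.2]
gripper_width: 0.999
grasp_force: 0.0
```

servo_tool([
  [[0,0,0,0,0],[0,0,0,0,0],[0,0,0,0,0],[0,0,0,0,0],[0,0,0,0,0],[0,0,0,0,0],[0,0,0,0,0],[0,0,0,0,0],[0,0,0,0,0],[0,0,0,0,0]],
])

```text
t: 3.55
eef_pos: [0.4381, -0.2569, 0.1202]
tool_rot: [0.001, 0.976, 0.219, 0.001]
contact_force: [-1.4, -0.0, 6.2]
gripper_width: 0.311
grasp_force: 58.8
```

servo_tool([
  [[0,0,0,0.3,0],[0,0,0,0.6,0],[0,0,0,0.6,0],[0,0.05,0.3,0,-0.2],[0,0.05,0.55,0,-0.2],[0,0.05,0.6,0,-0.2],[0,0.05,0.6,0,-0.2],[0,0.05,0.6,0,-0.2],[0,0.04,0.55,0,-0.2],[0,0.02,0.33,0,-0.13],[0,0,0,0,0],[0,0,0,0,0]],
])

```text
t: 4.75
eef_pos: [0.4496, -0.1156, 0.1794]
tool_rot: [0.0, 0.99, 0.141, -0.0]
contact_force: [0.1, -0.3, -4.0]
gripper_width: 0.304
grasp_force: 59.8
```

```bash
python3 -c "
from fit import *
o=wrist('b');print(o['eef_pos'],o['contact_force'])
z=np.load('wb.npz');W,c,ok=wcloud(z);s=c.max(1).astype(int)
ok&=(abs(W[:,0]-.45)<.08)&(abs(W[:,1]+.116)<.08)
for a,b in [(.04,.12),(.06,.14)]:
  for Q in clusters(W,ok&(W[:,2]>a)&(W[:,2]<b)&(s<110),60): print(len(Q),rect(Q),Q.min(0),Q.max(0))
"
```

```text
[ 0.4496 -0.1156  0.1794] [ 0.0618 -0.2632 -4.0082]
824 [ 484.  -103.9   33.6    4.6  105.6] [ 0.4772 -0.1208  0.0624] [ 0.4897 -0.0884  0.12  ]
1425 [ 472.9 -107.1   33.9   27.4  107. ] [ 0.4549 -0.1239  0.0624] [ 0.4897 -0.0884  0.14  ]
```

View pics/wb.png

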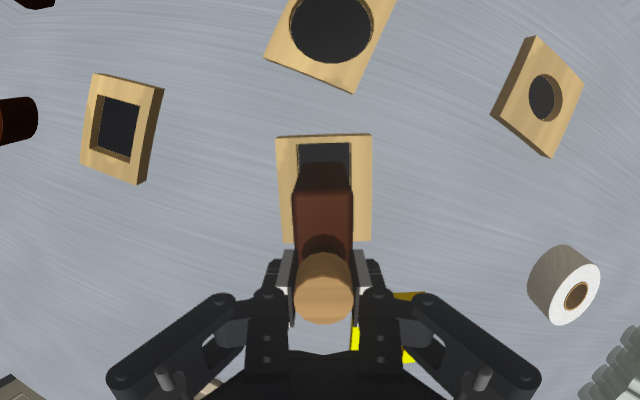

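The flask hangs aligned over the wooden oblong nest (bottle at about (323,230), nest at (324,188)). I lower it.

servo_tool([
  [[0,0.04,0,-0.4,0],[0,0,0,-0.4,0],[0,0,0,-0.25,0],[0,0,0,-0.1,0],[0,0,0,-0.05,0],[0,0,0,-0.05,0],[0,0,0,-0.03,0],[0,0,0,0,0]],
])

```text
t: 5.6
eef_pos: [0.4518, -0.1153, 0.1283]
tool_rot: [0.0, 0.99, 0.14, 0.0]
contact_force: [-0.0, -0.2, -4.2]
gripper_width: 0.308
grasp_force: 59.7
```

servo_tool([
  [[0,0,0,-0.03,0],[0,0,0,-0.03,0],[0,0,0,-0.03,0],[0,0,0,0,0]],
])

```text
t: 6.0
eef_pos: [0.4521, -0.1156, 0.1261]
tool_rot: [0.0, 0.99, 0.14, 0.0]
contact_force: [-6.0, 0.0, 15.7]
gripper_width: 0.316
grasp_force: 61.8
```

servo_tool([
  [[0.9,0,0,0,0],[0.9,0,0,0,0],[0.9,0,0,0,0],[0.9,0,0,0,0],[0.9,0,0,0,0],[0.9,0,0,0.4,0],[0.9,0,0,0.8,0],[1,0,0.3,0.8,0],[1,0,0.9,0.8,0],[1,0,0.9,0.8,0],[1,0,0.9,0.8,0],[1,0,0.9,0.6,0],[1,0,0.9,0.3,0],[1,0,0.9,0,0],[1,0,0.9,0,0],[1,0,0.5,0,0],[1,0,0,0,0],[1,0,0,0,0]],
])

```text
t: 7.8
eef_pos: [0.4515, 0.1683, 0.3362]
tool_rot: [0.0, 0.99, 0.14, -0.0]
contact_force: [-0.4, -1.2, 1.0]
gripper_width: 0.997
grasp_force: 0.0
```

```bash
python3 -c "
from fit import *
o=wrist('c');print(o['eef_pos'],o['contact_force'],o['gripper_width'],o['q'])
report('c')
"
```

```text
[0.4515 0.1683 0.3362] [-0.367  -1.2424  1.0321] 0.9970308015577748 [-0.0433  0.1125 -0.4771  1.8681  0.0561  1.1748 -1.8287]
table -0.0004056224656815977
stopper tops: rect x y L W ang, z
234 [ 452.1 -114.3   27.3   25.8  115.5] 0.1358
381 [438.7 308.5  26.5  26.3  25.3] 0.1122
393 [610.7 309.9  27.8  22.7  99.2] 0.1242
442 [630.6  95.5  27.2  27.   18.1] 0.1263
nest tops
649 [ 307.  -237.    90.2   87.1  106.1] 0.0215
908 [ 450.9 -115.4  105.5   90.2   17.8] 0.0215
2534 [457.6 119.7 105.6  89.4 176.8] 0.0215
1601 [601.5 -77.8 105.6  90.6 173. ] 0.0214
1158 [ 618.3 -312.3  104.6   91.5  170.3] 0.0216
995 [ 747.4 -186.6  105.2   91.7   22.7] 0.0215
recess floors
1445 [456.9 118.9  58.5  58.4 176.8] 0.0059
1105 [602.3 -81.1  66.9  66.2 152.6] 0.0059
162 [ 620.1 -320.    38.7   33.1  160.5] 0.0061
glass .02-.09
1483 [406.9 479.1 129.7 101.2  15.7]
205 [ 400.4 -425.    60.    13.9   28.3]
101 [ 418.4 -476.7   36.9   16.1  169.7]
1688 [ 451.9 -113.3   76.4   35.    17.5]
1257 [441.  305.4  58.7  54.1  39.4]
1185 [613.  310.2  47.   46.3   3.5]
557 [627.1  99.3  35.6  25.8  46.1]
```

View pics/wc.png

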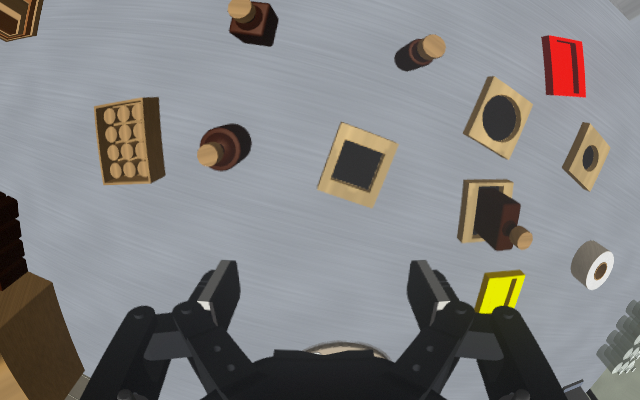

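The flask stands in its nest (top 0.136, offset about 2 mm). The picture shows the square bottle at (255,22), round (225,147), slim (420,52) and the square nest at (357,165). Square bottle next: (0.612,0.310), yaw 3.5° against the nest's -3.2°.

servo_tool([
  [[1,0.4,0.35,0,0],[1,0.8,0.71,0,0],[1,0.8,0.71,-0.4,0],[1,0.8,0.71,-0.4,0],[1,0.8,0.71,-0.5,0],[1,0.4,0.35,-0.7,0],[1,0,0,-0.8,0],[1,0,0,-0.8,0],[1,0,0,-0.8,0],[1,0,0,-0.7,0],[1,0,0,-0.45,0],[1,0,0,0,0],[1,0,0,0,0]],
])

```text
t: 9.15
eef_pos: [0.6123, 0.3099, 0.1153]
tool_rot: [0.0, 0.99, 0.14, 0.0]
contact_force: [0.7, 0.7, 0.8]
gripper_width: 1.002
grasp_force: 0.0
```

```bash
python3 -c "
from fit import *
o=wrist('d');print(o['eef_pos'],o['contact_force'],o['q'])
z=np.load('wd.npz');W,c,ok=wcloud(z)
ok&=(abs(W[:,0]-.612)<.06)&(abs(W[:,1]-.31)<.06)
for Q in clusters(W,ok&(W[:,2]>.12)&(W[:,2]<.13),60): print(len(Q),rect(Q))
"
```

```text
[0.6123 0.3099 0.1153] [0.6915 0.7484 0.8094] [-0.2741  0.6713 -0.419   1.6108  0.3222  0.9278 -2.0975]
585 [603.  354.2  22.9  14.6  53.7]
2544 [613.8 311.2  27.5  27.3 140.3]
591 [627.2 269.3  22.9  14.2 159.8]
```

Well centred (within 2 mm). Close, with a nudge of 1.5 mm in x and y.

servo_tool([
  [[0,0.04,0.03,0,0],[0,0,0,0,0],[0,0,0,0,0],[0,0,0,0,0],[0,0,0,0,0],[0,0,0,0,0],[0,0,0,0,0],[0,0,0,0,0],[0,0,0,0,0]],
])

```text
t: 10.1
eef_pos: [0.6136, 0.3114, 0.1151]
tool_rot: [0.0, 0.99, 0.14, 0.0]
contact_force: [-0.3, -1.4, 5.7]
gripper_width: 0.309
grasp_force: 58.7
```

servo_tool([
  [[0,0,0,0.3,0],[0,0,0,0.6,0],[0,0,0,0.6,0],[0,-0.2,-0.25,0,-0.1],[0,-0.45,-0.55,0,-0.15],[0,-0.55,-0.68,0,-0.15],[0,-0.55,-0.68,0,-0.15],[0,-0.55,-0.68,0,-0.15],[0,-0.55,-0.68,0,-0.15],[0,-0.5,-0.6,0,-0.1],[0,-0.37,-0.43,0,0],[0,-0.2,-0.25,0,0],[0,0,0,0,0],[0,0,0,-0.4,0],[0,0,0,-0.3,0],[0,0,0,-0.2,0],[0,0,0,0,0]],
])

```text
t: 11.8
eef_pos: [0.4559, 0.12, 0.1372]
tool_rot: [-0.0, 0.996, 0.084, -0.001]
contact_force: [-0.4, 0.4, -2.2]
gripper_width: 0.308
grasp_force: 59.3
```

```bash
python3 -c "
from fit import *
o=wrist('e');print(o['eef_pos'],o['contact_force'],o['q'])
z=np.load('we.npz');W,c,ok=wcloud(z);s=c.max(1).astype(int)
ok&=(abs(W[:,0]-.457)<.08)&(abs(W[:,1]-.119)<.08)
for a,b in [(.035,.1),(.035,.118)]:
  for Q in clusters(W,ok&(W[:,2]>a)&(W[:,2]<b)&(s<110),60): print(len(Q),rect(Q),Q.min(0),Q.max(0))
"
```

```text
[0.4559 0.12   0.1372] [-0.4237  0.4387 -2.2074] [-0.0106  0.3405 -0.4444  2.1101  0.2142  0.7357 -1.9954]
3310 [466.6 120.2  46.9  26.9  91. ] [0.4527 0.0969 0.035 ] [0.4799 0.1435 0.1   ]
5028 [463.2 120.4  46.3  32.4  87.7] [0.4475 0.0969 0.035 ] [0.4799 0.1435 0.1178]
```

servo_tool([
  [[0,0,0,-0.2,0],[0,0,0,-0.08,0],[0,0,0,-0.05,0],[0,0,0,-0.03,0],[0,0,0,-0.03,0],[0,0,0,-0.02,0],[0,0,0,0,0]],
])

```text
t: 12.55
eef_pos: [0.4564, 0.1195, 0.1221]
tool_rot: [0.0, 0.997, 0.083, 0.0]
contact_force: [-1.2, -0.2, -2.8]
gripper_width: 0.309
grasp_force: 59.3
```

servo_tool([
  [[0,0,0,-0.03,0],[0,0,0,-0.02,0],[0,0,0,0,0]],
])

```text
t: 12.85
eef_pos: [0.457, 0.1196, 0.121]
tool_rot: [0.0, 0.997, 0.083, 0.001]
contact_force: [-2.2, -0.8, 6.8]
gripper_width: 0.303
grasp_force: 60.6
```

servo_tool([
  [[0.9,0,0,0,0],[0.9,0,0,0,0],[0.9,0,0,0,0],[0.9,0,0,0,0],[0.9,0,0,0,0],[0.9,0,0,0.4,0],[0.9,0,0,0.8,0],[1,0,0,0.8,0],[1,0.4,-0.1,0.8,0],[1,0.8,-0.1,0.6,0],[1,0.9,-0.1,0,0],[1,0.9,-0.1,0,0],[1,0.9,-0.1,-0.2,0],[1,0.45,-0.1,-0.6,0],[1,0,0,-0.8,0],[1,0,0,-0.8,0],[1,0,0,-0.7,0],[1,0,0,-0.4,0],[1,0,0,0,0],[1,0,0,0,0]],
])

```text
t: 14.85
eef_pos: [0.6309, 0.0958, 0.1169]
tool_rot: [-0.0, 0.997, 0.084, 0.0]
contact_force: [0.1, 0.5, 0.7]
gripper_width: 0.997
grasp_force: 0.0
```

```bash
python3 -c "
from fit import *
o=wrist('f');print(o['eef_pos'],o['contact_force'],o['q'])
z=np.load('wf.npz');W,c,ok=wcloud(z)
ok&=(abs(W[:,0]-.63)<.06)&(abs(W[:,1]-.096)<.06)
for Q in clusters(W,ok&(W[:,2]>.12)&(W[:,2]<.13),60): print(len(Q),rect(Q))
"
```

```text
[0.6309 0.0958 0.1169] [0.0803 0.5354 0.6691] [ 0.0205  0.5932 -0.3704  1.7381  0.2703  0.8598 -1.8733]
2675 [631.7  95.7  27.7  27.4 154. ]
574 [626.3 141.   22.8  14.1  45.4]
584 [641.   53.8  22.9  15.2 152.7]
```

servo_tool([
  [[0,0.02,0,0,0],[0,0,0,0,0],[0,0,0,0,0],[0,0,0,0,0],[0,0,0,0,0],[0,0,0,0,0],[0,0,0,0,0],[0,0,0,0,0],[0,0,0,0,0]],
])

```text
t: 15.8
eef_pos: [0.6317, 0.0955, 0.1167]
tool_rot: [0.0, 0.997, 0.083, 0.001]
contact_force: [-1.2, -0.6, 5.1]
gripper_width: 0.312
grasp_force: 58.7
```

servo_tool([
  [[0,0,0,0.3,0],[0,0,0,0.6,0],[0,0,-0.3,0.6,0],[0,0,-0.6,0,0],[0,-0.04,-0.9,0,0],[0,-0.04,-0.9,0,0],[0,-0.04,-0.9,0,0],[0,-0.04,-0.9,0,0],[0,-0.04,-0.9,0,0],[0,-0.04,-0.9,0,0],[0,-0.04,-0.9,0,0],[0,-0.04,-0.9,0,0],[0,0,-0.9,0,0],[0,0,-0.7,0,0],[0,0,-0.5,0,0],[0,0,0,0,0],[0,0,0,-0.4,0],[0,0,0,-0.3,0],[0,0,0,-0.2,0],[0,0,0,0,0]],
])

```text
t: 17.8
eef_pos: [0.6174, -0.3106, 0.1377]
tool_rot: [-0.001, 0.996, 0.084, -0.002]
contact_force: [-0.4, 0.4, -1.8]
gripper_width: 0.309
grasp_force: 59.2
```

```bash
python3 -c "
from fit import *
o=wrist('g');print(o['eef_pos'],o['contact_force'],o['q'])
z=np.load('wg.npz');W,c,ok=wcloud(z);s=c.max(1).astype(int)
ok&=(abs(W[:,0]-.619)<.08)&(abs(W[:,1]+.312)<.08)
for a,b in [(.035,.1)]:
  for Q in clusters(W,ok&(W[:,2]>a)&(W[:,2]<b)&(s<110),60): print(len(Q),rect(Q),Q.min(0),Q.max(0))
for Q in clusters(W,ok&(W[:,2]>.0165)&(W[:,2]<.028)&(s>100),200): print(len(Q),rect(Q),Q.min(0),Q.max(0))
"
```

```text
[ 0.6174 -0.3106  0.1377] [-0.3815  0.4368 -1.7545] [ 0.5851  0.6374 -0.3072  1.587   0.2212  0.9558 -1.196 ]
1912 [ 623.4 -308.3   35.5   23.4  103.7] [ 0.6084 -0.3263  0.035 ] [ 0.6352 -0.2919  0.1   ]
7872 [ 618.5 -312.1  105.3   88.9  169.6] [ 0.5718 -0.3647  0.0165] [ 0.6775 -0.2603  0.0236]
```

View pics/wg.png

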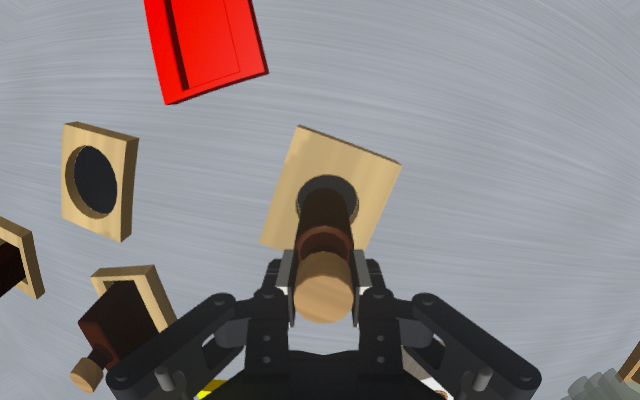

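The slim bottle is over the smaller round recess (327,200), about 2 mm off. I correct and lower.

servo_tool([
  [[0,0.02,-0.04,-0.16,0],[0,0,0,-0.08,0],[0,0,0,-0.05,0],[0,0,0,-0.03,0],[0,0,0,-0.03,0],[0,0,0,-0.02,0],[0,0,0,-0.02,0],[0,0,0,0,0]],
])

```text
t: 18.65
eef_pos: [0.6192, -0.3141, 0.1245]
tool_rot: [-0.0, 0.997, 0.083, -0.0]
contact_force: [0.1, -0.2, -3.1]
gripper_width: 0.31
grasp_force: 59.2
```

servo_tool([
  [[0,0,0.02,-0.03,0],[0,0,0,-0.03,0],[0,0,0,-0.02,0],[0,0,0,0,0]],
])

```text
t: 19.05
eef_pos: [0.62, -0.3133, 0.1228]
tool_rot: [0.0, 0.997, 0.083, 0.001]
contact_force: [-0.7, 1.2, 7.0]
gripper_width: 0.311
grasp_force: 60.1
```

servo_tool([
  [[0.9,0,0,0,0],[0.9,0,0,0,0],[0.9,0,0,0,0],[0.9,0,0,0,0],[0.9,0,0,0,0],[0.9,0,0,0.4,0],[0.9,0,0,0.8,0],[1,0,0,0.8,0],[1,0,0,0.8,0],[1,0,0,0.4,0],[1,-0.27,0.9,0,0],[1,-0.27,0.9,0,0],[1,-0.27,0.9,0,0],[1,-0.27,0.9,0,0],[1,-0.27,0.9,0,0],[1,-0.27,0.9,0,0],[1,-0.27,0.9,0,0],[1,-0.27,0.9,0,0],[1,-0.27,0.9,0,0],[1,-0.27,0.9,0,0]],
])

```text
t: 21.05
eef_pos: [0.5104, 0.048, 0.2495]
tool_rot: [0.0, 0.997, 0.083, 0.0]
contact_force: [0.9, 0.1, 0.2]
gripper_width: 0.998
grasp_force: 0.0
```

servo_tool([
  [[1,-0.26,0.93,0,0],[1,-0.26,0.93,0,0],[1,-0.26,0.93,0,0],[1,-0.26,0.93,0,0],[1,-0.26,0.93,0,0],[1,-0.26,0.93,0,0],[1,-0.26,0.93,0,0],[1,0,0,0,0],[1,0,0,-0.8,0],[1,0,0,-0.8,0],[1,0,0,-0.8,0],[1,0,0,0,0],[1,0,0,0,0]],
])

```text
t: 22.35
eef_pos: [0.4385, 0.3068, 0.1537]
tool_rot: [0.0, 0.997, 0.083, -0.0]
contact_force: [-0.2, -0.0, 1.0]
gripper_width: 1.001
grasp_force: 0.0
```

```bash
python3 -c "
from fit import *
o=wrist('h');print(o['eef_pos'],o['contact_force'],o['q'])
z=np.load('wh.npz');W,c,ok=wcloud(z)
ok&=(abs(W[:,0]-.44)<.06)&(abs(W[:,1]-.307)<.06)
for Q in clusters(W,ok&(W[:,2]>.108)&(W[:,2]<.116),60): print(len(Q),rect(Q))
"
```

```text
[0.4385 0.3068 0.1537] [-0.1686 -0.0369  0.9618] [-0.2578  0.4338 -0.5837  1.9501  0.3138  0.8484 -2.413 ]
1562 [439.1 308.5  27.5  27.5  67.8]
```

servo_tool([
  [[1,0.02,0.04,-0.6,0],[1,0,0,-0.4,0],[1,0,0,-0.27,0],[1,0,0,0,0],[0,0,0,0,0],[0,0,0,0,0],[0,0,0,0,0],[0,0,0,0,0],[0,0,0,0,0],[0,0,0,0,0],[0,0,0,0,0],[0,0,0,0,0],[0,0,0,0,0]],
])

```text
t: 23.7
eef_pos: [0.4397, 0.3087, 0.1032]
tool_rot: [0.0, 0.997, 0.083, 0.0]
contact_force: [-0.7, -1.4, 6.5]
gripper_width: 0.312
grasp_force: 58.6
```

servo_tool([
  [[0,0,0,0.3,0],[0,0,0,0.6,0],[0,0,0,0.6,0],[0,0.3,-0.2,0,0],[0,0.7,-0.4,0,0],[0,0.8,-0.5,0,0],[0,0.8,-0.6,0,0],[0,0.8,-0.7,0,0],[0,0.5,-0.8,0,0],[0,0.16,-0.9,0,0],[0,0,-0.9,0,0],[0,0,-0.9,0,0],[0,0,-0.9,0,0],[0,0,-0.9,0,0],[0,0,-0.8,0,0],[0,0,-0.6,0,0],[0,0,-0.4,0,0],[0,0,-0.16,0,0],[0,0,0,0,0]],
])

```text
t: 25.6
eef_pos: [0.6014, -0.0783, 0.162]
tool_rot: [-0.0, 0.997, 0.083, -0.0]
contact_force: [0.3, -0.0, -2.8]
gripper_width: 0.311
grasp_force: 59.3
```

servo_tool([
  [[0,0,0,-0.4,0],[0,0,0,-0.3,0],[0,0,0,-0.2,0],[0,0,0,0,0]],
])

```text
t: 26.0
eef_pos: [0.6003, -0.0768, 0.1244]
tool_rot: [-0.0, 0.996, 0.084, -0.002]
contact_force: [1.5, 0.6, -3.7]
gripper_width: 0.307
grasp_force: 59.3
```

```bash
python3 -c "
from fit import *
o=wrist('i');print(o['eef_pos'],o['contact_force'],o['q'])
z=np.load('wi.npz');W,c,ok=wcloud(z);s=c.max(1).astype(int)
ok&=(abs(W[:,0]-.602)<.08)&(abs(W[:,1]+.078)<.08)
for a,b in [(.035,.08)]:
  for Q in clusters(W,ok&(W[:,2]>a)&(W[:,2]<b)&(s<110),60): print(len(Q),rect(Q),Q.min(0),Q.max(0))
for Q in clusters(W,ok&(W[:,2]>.0165)&(W[:,2]<.028)&(s>100),200): print(len(Q),rect(Q),Q.min(0),Q.max(0))
"
```

```text
[ 0.6003 -0.0768  0.1244] [ 1.4793  0.5639 -3.6505] [ 0.3787  0.5569 -0.4736  1.8072  0.3232  0.8584 -1.6503]
1495 [618.4 -72.9  57.3  21.4  99.9] [ 0.6031 -0.1027  0.035 ] [ 0.6294 -0.0465  0.08  ]
5040 [601.9 -77.7 104.7  88.9 173. ] [ 0.5535 -0.1275  0.0166] [ 0.659  -0.0282  0.0241]
```

servo_tool([
  [[0,0.02,-0.04,-0.16,0],[0,0,0,-0.08,0],[0,0,0,-0.05,0],[0,0,0,-0.03,0],[0,0,0,-0.02,0],[0,0,0,-0.02,0],[0,0,0,0,0]],
])

```text
t: 26.75
eef_pos: [0.6024, -0.0793, 0.1121]
tool_rot: [0.0, 0.997, 0.083, 0.0]
contact_force: [-0.0, -1.0, -3.2]
gripper_width: 0.307
grasp_force: 59.3
```

servo_tool([
  [[0,0,0,-0.03,0],[0,0,0,-0.03,0],[0,0,0,-0.02,0],[0,0,0,0,0]],
])

```text
t: 27.15
eef_pos: [0.6026, -0.0793, 0.1092]
tool_rot: [0.0, 0.997, 0.083, 0.0]
contact_force: [-0.7, -0.4, 1.2]
gripper_width: 0.311
grasp_force: 59.8
```

servo_tool([
  [[0,0,0,-0.02,0],[0.9,0,0,0,0],[0.9,0,0,0,0],[0.9,0,0,0,0],[0.9,0,0,0,0],[0.9,0,0,0,0],[0.9,0,0,0.4,0],[0.9,0,0,0.8,0],[1,0,0,0.8,0],[1,0,0,0.8,0],[1,-0.5,0,0.9,0],[1,-0.8,0,0.9,0],[1,-0.8,0,0.9,0],[1,-0.8,0,0.9,0],[1,-0.6,0,0,0],[1,0,0,0,0],[1,0,0,0,0]],
])

```text
t: 28.85
eef_pos: [0.4622, -0.0792, 0.3651]
tool_rot: [0.001, 0.997, 0.083, 0.001]
contact_force: [0.7, -0.4, -0.1]
gripper_width: 0.996
grasp_force: 0.0
```

```bash
python3 -c "
from fit import *
o=wrist('j');print(o['eef_pos'],o['contact_force'])
report('j')
for n in ['scene']:
    im,d=bot.read_camera(n);cv2.imwrite('pics/end.png',cv2.resize(im[100:300,190:490],None,fx=2.6,fy=2.6)[...,::-1])
"
```

```text
[ 0.4622 -0.0792  0.3651] [ 0.6773 -0.4082 -0.086 ]
table -0.0004767578567919266
stopper tops: rect x y L W ang, z
415 [ 451.8 -114.8   26.6   26.4   12.5] 0.1362
315 [456.5 118.5  27.5  26.3 177.9] 0.1302
409 [601.  -80.3  27.   25.7 100.2] 0.1185
273 [ 619.2 -311.7   27.1   26.1  140.3] 0.1321
nest tops
977 [ 296.9 -239.8  106.    88.1   15.7] 0.0214
1810 [ 450.2 -116.1  105.5   89.3   17.5] 0.0215
1548 [457.4 119.4 105.4  88.6 177. ] 0.0213
2015 [601.7 -77.3 104.8  88.6 172.9] 0.0214
1964 [ 618.7 -312.5  104.9   91.   169.5] 0.0215
769 [ 720.5 -197.6   90.1   49.   111.6] 0.0214
recess floors
285 [ 449.7 -115.5   87.4   45.8   17.1] 0.006
210 [456.9 121.5  57.3  55.2 176.7] 0.006
280 [590.8 -71.3  73.   45.9  61.1] 0.0059
glass .02-.09
574 [402.6 493.5 123.1  74.7  15.7]
495 [420.5 432.3 128.5  23.   24.8]
300 [ 414.  -422.7   70.4   18.     9.3]
208 [ 417.4 -475.2   37.6   16.4  167.2]
1031 [ 452.1 -114.8   76.5   35.3   17.7]
1093 [457.1 117.6  46.8  45.8 177.8]
1093 [600.5 -79.   59.4  58.1   9.5]
591 [ 617.8 -307.8   34.9   27.6   13.2]
```

View pics/end.png

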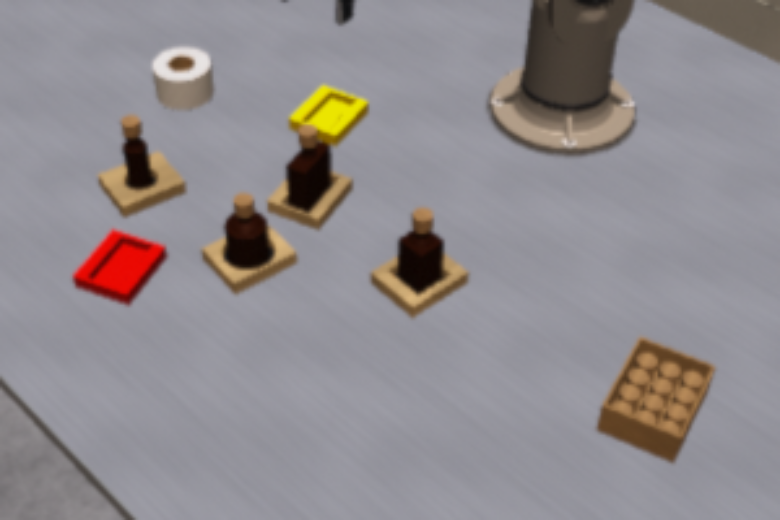

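The crop shows all four bottles upright in their nests: slim (135,165), flask (308,175), round (248,235), square (420,255). Every offset is 3 mm or less and every stopper top sits 6 mm higher than on the table. The roll and box are untouched and the arm is clear.

```bash
python3 -c "
from station import bot
print(bot.hand_in())"
```

```text
the job is handed in; nothing more can be done
None
```

The job is handed in at about 29 s of the 99 s allowed: my last camera check showed all four bottles upright on their recess floors, each within about 3 mm of its nest's centre, with the label roll and stopper box where they were; no verdict came back from the hand-in.

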